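Hook the filter cassette into the printer's filter box

TASK

Refit the air filter of the 3D printer: take the long filter cassette, the one with a flat tongue at one end, by its upright grey fin, hook its tongue under the lip of the white filter box, then swing the other end down until the cassette lies flat on the floor of the box, and let go. Keep hold of it until it is down, do not drop it in. Leave the short cassette without a tongue where it lies.

Things in the scene. Friction and masses are not known exactly. Their poses are not given: they have to be found in the camera images.
- cassette: Long filter cassette, black, honeycomb face, 0.3 kg, flat on the table. Body 120 (x) x 90 x 20 mm plus a flat tongue at its -x end, 156 mm in all. Grey upright fin at its middle: 12 mm thick (x), 50 wide (y), from 20 to 50 mm above the underside. Origin: centre of the body's underside, below the fin; x away from the tongue, z up. Seated: x as the box's x, origin at box x +11 to +25, z 40 mm.
- tongue_tip (a point): Middle of the lower edge of the tongue's free end, at x = -96, y = 0, z = 0 mm on the cassette, axes alike. Tongue: 36 mm long, 60 wide, 6 thick, underside flush with the cassette's. The box's open top (144 mm) is too short for the cassette level: the tongue goes under the lip first, the other end raised.
- filter_box: White open-topped box, fixed, 186 (x) x 126 mm outside. Origin: centre of its underside on the table. Rigid inner floor 40 mm up, with a fan; inside x -85 to +85, y -55 to +55 mm. +x wall and side walls 8 mm thick, tops at 64 mm. Along the whole -x wall runs a level lip overhanging the inside by 26 mm: free edge at x = -59, underside at 66 mm, top at 71 mm height.
- short_cassette: The other cassette, not to be used: same black honeycomb look and fin, 96 x 90 x 20 mm, no tongue. Loose on the table. Origin: centre of its underside, below the fin.
Not all that is in view belongs to the job. Leave any blue look-alike of the cassette alone.

How it is judged (in metres and radians):
On the way:
1. the tongue is hooked under the lip while the other end is still up (x of tongue_tip in the frame of filter_box between -0.09 and -0.064 m and y of tongue_tip in the frame of filter_box between -0.055 and 0.055 m and z of tongue_tip in the frame of filter_box between 0.035 and 0.066 m and angle between cassette's own z axis and vertical above 0.05 rad), for 0.1 s.
At the end, for the whole second after the job is handed in: The long cassette lies flat (within about 4.5 degrees) and still on the floor of the filter box, within 6 mm of full depth, with at least 5 mm of its tongue under the lip (x of tongue_tip in the frame of filter_box below -0.064 m and z of tongue_tip in the frame of filter_box below 0.05 m and z of cassette in the frame of filter_box between 0.034 and 0.046 m and y of cassette in the frame of filter_box between -0.018 and 0.018 m and angle between cassette's own z axis and vertical below 0.08 rad and linear speed of cassette below 0.02 m/s); the robot touches nothing.
It fails at once if the long cassette is let go while it is still more than 20 mm above the floor of the box (height (world z) of cassette above 0.06 m and contact force between the fingers and cassette below 0.05 N).
It fails at once if the short cassette is moved by more than 30 mm (distance of short_cassette from where it was at the start of the episode above 0.03 m).
It also fails if it takes over 45 s, if anything falls off the work surface, if the arm or the gripper's body presses on something with over 40 N, if the wrist force passes 120 N, or if a joint passes its speed limit or range.

ROBOT

A 6-joint arm with a two-finger parallel gripper is mounted at the origin on the work surface. World frame = base frame: x ahead of the robot, y to its left, z up, the work surface at z = 0. Lengths are in mm, angles in rad, forces in N, time in s.
With the tool pointing down it reaches from about 275 to 850 mm from the base axis. Payload 5.2 kg.
Tool frame: the origin (TCP) lies between the finger pads; the fingertips stand ahead of it and the grasp point (between the pads) lies 8 mm behind it (manip.finger_overhang is the y of the fingertips in the tool frame, in mm); y points along the fingers, z is the direction in which the jaws open and shut, and the axes are right-handed (so a half turn about y gives the same grasp; the last joint's range is limited). The gripper opens to 85 mm and grips with 20 to 120 N. Pads are 22 mm wide; open, the fingers measure 114 mm over their backs; the gripper's body (76 mm by 85 mm) begins 54 mm behind the grasp point. The pads swing forward as they close: fully open they stand 13 mm farther back than shut.
Start: joints at [1.07, 0.259, 1.535, -0, 1.348, -0.203], TCP at [161.358, 525.803, 242.31] pointing down, gripper open.
Joint ranges: [-3.14, 3.14], [-0.91, 2.08], [0.19, 2.58], [-1.22, 4.36], [0.22, 2.71], [-3.12, 3.12]. Speed limits (rad/s): [2.57, 2.57, 3.14, 3.14, 3.14, 3.14].

INTERFACE

Orientations are given as a unit quaternion [x, y, z, w].
In Python, from plant import manip gives the robot as it stands.
- The arm moves only by the tool carry_out, never from a script. Its argument "moves" is a list of rows, each a list of 2 entries, a list of its own where there are three numbers: the shift along the world's x, y, z in mm, then the turn, a rotation vector about the world's x, y, z in degrees. In form: [[[dx, dy, dz], [ax, ay, az]], ...]. A call has 1 to 12 rows; each row shifts and turns the commanded pose from where the row before left it; what a row does not reach is not made up. A row lasts 1/10 s, in which the tool goes at most 50 mm and 8.59 degrees, less where a joint would pass 70% of its speed; a pose out of reach is approached as far as the arm can. A call is refused whole if a number of a shift passes 50 or a number of a turn 8.59, either way. A call with a gripper value outside its range is refused whole. "jaw" is the opening, from 0 (shut) to 1 (fully open), set as the call begins (left out, the last holds). The fingers move at their own pace and stop on an object; "force" is the grip in N (left out, the last holds). Time passes only in rows, so rows that do not move let the fingers close. It gives the time, the measured TCP pose, the force and the opening at its end, in the units of the state.
- manip.observe(): the state, without advancing time (a new reading comes with each control period).
- manip.camera(name): name is "side" or "top" or "wrist"; returns the picture (400x640x3 uint8, blue, green, red); there is no depth.
- manip.camera_model(name): a dict with "vertical_fov" (degrees; the focal length in pixels is half the picture's height over the tangent of half this angle, whatever the lens; pixels are square), "cx", "cy" (the principal point, pixels), "R" (3x3) and "t" (3): a world point X has camera coordinates R X + t. Camera axes: x right, y down, z forward; pixel columns grow to the right and rows downward; lengths in mm; the calibration is good to about 2 mm. The wrist camera is an equidistant fisheye: a pixel r from the principal point sees the ray r / f radians off the axis. A picture is of the moment at which its call begins: read the wrist's pose just before it. camera_model takes no time and is no camera call; for the wrist camera it gives the pose at the moment of the call.
- manip.sign_off(): hands the job in, once; it reports no verdict.
The state is a dict: "time_s": time; "q": joint angles; "dq": joint speeds; "tau": joint torques, N m; "tool_pos": TCP position; "eef_rot": TCP orientation; "ft_force": force on the tool from outside, world axes, zero at the start; "moment": the same for the moment, N m; "finger_gap": opening from 0.0 (shut) to 1.0 (fully open).
Only numpy, scipy, OpenCV 4.12 (cv2) and the standard library are available. Lean on these libraries where they do the work, as an engineer would, in place of code of your own. Each camera call takes 0.05 s, during which the arm holds its last target.

## Working session

There is one attempt and no reset: what is moved stays moved. The work goes in short steps, Python scripts to look and compute and a tool call to move; the robot and the scene stay as the last step left them, time stands still between calls to the robot, and variables do not carry over. Pictures are saved under pics/ and viewed, and the job is handed in when it is done.

Besides the shell and the picture viewer there is one more tool, called after ">>>" by a JSON object that holds its "fn" and its "kwargs", one argument or row to a line. carry_out: Moves the arm, as the interface text tells. Its arguments: {"type":"object","properties":{"moves":{"type":"array"},"jaw":{"type":"number"},"force":{"type":"number"}},"required":["moves"]}

```bash
ls; mkdir -p pics; python3 - <<'E'
from plant import manip
import cv2
print(manip.observe()); print(manip.finger_overhang)
for n in ("top","side"):
    print(n,manip.camera_model(n)); cv2.imwrite(f"pics/{n}0.png",manip.camera(n))
E
```

```text
pics
{'time_s': 0.0, 'q': array([ 1.07017878e+00,  2.59354940e-01,  1.53613884e+00, -4.84558982e-05,
        1.34796457e+00, -2.02799525e-01]), 'dq': array([ 0.00285254,  0.00024858,  0.00102245, -0.00142871,  0.00062615,
       -0.00073952]), 'tau': array([ 3.56123737e-04, -4.46022713e+01, -2.90575433e+01, -3.22750407e-05,
        1.15189658e-02, -2.91187405e-05]), 'tool_pos': array([161.12488029, 525.31992026, 241.44586205]), 'eef_rot': array([ 0.69990686, -0.10511363,  0.10469051, -0.69865686]), 'ft_force': array([-0.53935445,  0.51246472,  0.05642882]), 'moment': array([ 0.0491554 , -0.00462886,  0.00653668]), 'finger_gap': 1.0000057325699436}
11.0
top {'vertical_fov': 56.04483598230752, 'cx': 320.4414260884165, 'cy': 201.86598657006624, 'R': array([[ 0.01046249, -0.99961263, -0.02579005],
       [-0.98482496, -0.00583263, -0.17345253],
       [ 0.17323491,  0.02721343, -0.98450449]]), 't': array([ 15.28276903, 427.51671305, 825.47289431])}
side {'vertical_fov': 52.20075895107735, 'cx': 314.2854978143865, 'cy': 194.5608819433146, 'R': array([[ 0.88485477, -0.46557653, -0.01644773],
       [-0.37473527, -0.69034253, -0.61887048],
       [ 0.276777  ,  0.55377404, -0.78532083]]), 't': array([-367.86133339,  157.64697709,  681.97769729])}
```

View pics/top0.png

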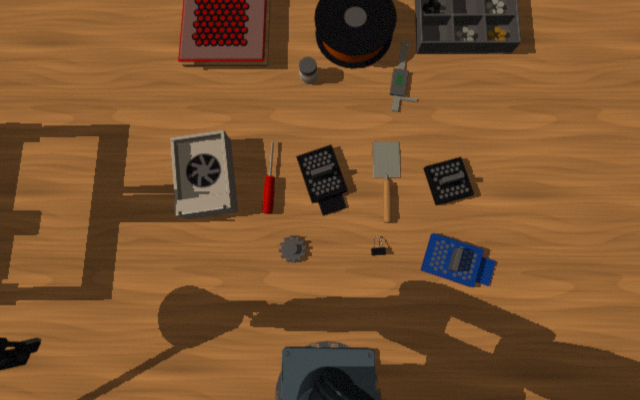

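View pics/side0.png

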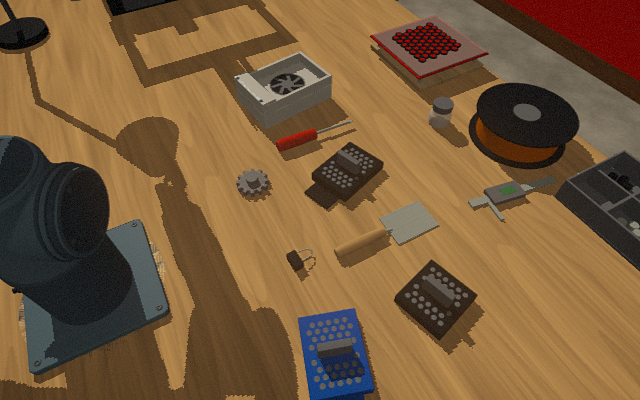

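The top view has three candidates. The black one at (322,175) has a tongue at (332,204), so it is the target. The black one at (450,180) has no tongue, so it is the short cassette. The blue one at (458,260) is the look-alike to leave alone. The white box is at (203,173). I'll confirm this in enlarged crops.

```bash
python3 - <<'E'
import cv2
a=cv2.imread("pics/top0.png"); b=cv2.imread("pics/side0.png")
def crop(im,x,y,w,h,s,n):
    cv2.imwrite(n,cv2.resize(im[y:y+h,x:x+w],None,fx=s,fy=s,interpolation=cv2.INTER_CUBIC))
crop(a,160,120,200,105,4,"pics/c_top.png")
crop(b,225,45,170,170,3.5,"pics/c_side.png")
E
```

```text
(no output)
```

View pics/c_top.png

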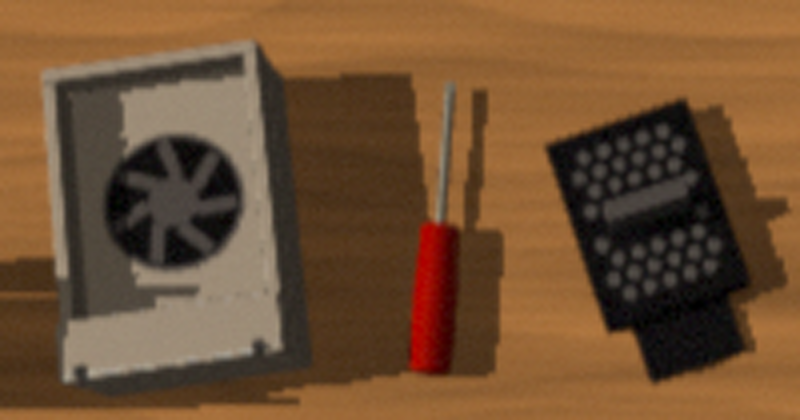

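View pics/c_side.png

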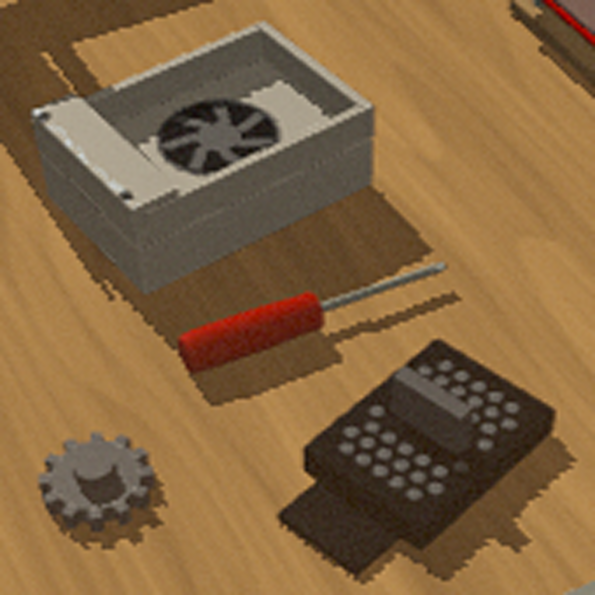

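```bash
cat > h.py <<'E'
import numpy as np
from scipy.optimize import least_squares
from plant import manip
def proj(n,X,cm=None):
    c=cm or manip.camera_model(n); f=200/np.tan(np.radians(c["vertical_fov"])/2)
    p=np.asarray(X)@c["R"].T+c["t"]
    return np.c_[c["cx"]+f*p[:,0]/p[:,2], c["cy"]+f*p[:,1]/p[:,2]]
def Rz(a): return np.array([[np.cos(a),-np.sin(a),0],[np.sin(a),np.cos(a),0],[0,0,1]])
def fit(obs,x0):
    def r(p):
        out=[]
        for n,(P,U) in obs.items():
            W=np.array(P,float)@Rz(p[2]).T+[p[0],p[1],0]
            out.append((proj(n,W)-np.array(U))/1.)
        return np.concatenate(out).ravel()
    s=least_squares(r,x0,x_scale=[10,10,.1],loss="soft_l1"); return s.x,r(s.x).reshape(-1,2)
E
cat > f.py <<'E'
from h import *
np.set_printoptions(precision=2,suppress=True)
T=lambda L:[((x+.0)/4+160-.375,(y)/4+120-.375) for x,y in L]
S=lambda L:[(x/3.5+225-.36,y/3.5+45-.36) for x,y in L]
cas={"top":([(60,45,20),(60,-45,20),(-60,-45,20),(-60,45,20),(-96,30,6),(-96,-30,6)],T([(547,148),(685,98),(748,285),(610,330),(655,381),(752,347)])),
"side":([(60,45,20),(60,-45,20),(-60,45,20),(-96,30,6),(-96,-30,0)],S([(438,340),(555,408),(306,450),(280,517),(362,578)]))}
box={"top":([(93,63,64),(93,-63,64),(-93,63,71),(-93,-63,71),(-59,-63,71)],T([(42,75),(255,42),(65,384),(282,350),(275,290)])),
"side":([(-93,63,71),(-93,-63,71),(93,63,64),(93,-63,64),(-93,-63,0)],S([(33,112),(135,208),(263,24),(373,105),(148,292)]))}
for o,x0 in((cas,[450,0,.3]),(box,[450,250,0])):
    for k in (None,"top","side"):
        p,r=fit(o if k is None else {k:o[k]},x0); print(k,p,np.degrees(p[2])); print(r.T if k is None else "")
E
python3 f.py
```

```text
None [501.19  17.1    0.35] 20.18536206977215
[[-0.75  0.03  1.61  0.06  0.11 -0.33 -0.34  1.03 -0.95 -0.12 -0.27]
 [-0.67 -0.51 -1.38  0.16  0.41  0.42 -0.86  0.39 -0.06 -0.16  0.72]]
top [500.69  17.04   0.35] 19.964739152283858

side [501.59  17.22   0.36] 20.36466588679016

None [490.33 293.13   0.16] 9.140774949194396
[[-0.72 -0.26 -1.25  0.76  0.88 -1.14 -0.34  0.16  0.89 -0.4 ]
 [-0.83 -0.76  0.06 -0.01  0.12 -0.25  0.86 -1.3   0.09  1.93]]
top [489.81 292.86   0.16] 9.00836250358013

side [491.25 294.32   0.16] 9.282957598010313
```

```bash
cat >> h.py <<'E'
from scipy.spatial.transform import Rotation as Ro
CAS=np.array([501.2,17.1]);CY=np.radians(20.2)
BOX=np.array([490.3,293.1]);BY=np.radians(9.14)
def tool_R(yaw,tilt,sgn):
    # tool: y down, z=sgn*x_obj ; tilt raises +x end
    B=Ro.from_euler("z",yaw)*Ro.from_euler("y",-tilt)
    z=np.array([sgn,0,0.]);y=np.array([0,0,-1.]);x=np.cross(y,z)
    return B*Ro.from_matrix(np.c_[x,y,z])
def delta(pos,R):
    o=manip.observe(); c=Ro.from_quat(o["eef_rot"])
    return np.array(pos)-o["tool_pos"], np.degrees((R*c.inv()).as_rotvec())
E
python3 - <<'E'
from h import *
np.set_printoptions(precision=2,suppress=True)
o=manip.observe();print(Ro.from_quat(o["eef_rot"]).as_matrix())
for s in(1,-1): print(s,*delta([501.2,17.1,35],tool_R(CY,0,s)))
E
```

```text
[[ 0.96 -0.    0.29]
 [-0.29 -0.    0.96]
 [-0.   -1.   -0.  ]]
1 [ 340.08 -508.28 -206.54] [  0.06  -0.08 -52.74]
-1 [ 340.08 -508.28 -206.54] [  0.1    0.07 127.26]
```

>>> {"fn": "carry_out", "kwargs": {
  "moves": [
    [[28, -42, -8], [0, 0, -4.4]],
    [[28, -42, -8], [0, 0, -4.4]],
    [[28, -42, -8], [0, 0, -4.4]],
    [[28, -42, -8], [0, 0, -4.4]],
    [[28, -42, -8], [0, 0, -4.4]],
    [[28, -42, -8], [0, 0, -4.4]],
    [[28, -42, -8], [0, 0, -4.4]],
    [[28, -42, -8], [0, 0, -4.4]],
    [[28, -42, -8], [0, 0, -4.4]],
    [[28, -42, -8], [0, 0, -4.4]],
    [[28, -42, -8], [0, 0, -4.4]],
    [[28, -42, -8], [0, 0, -4.4]]
  ],
  "jaw": 1
}}

```text
time_s: 1.3
tool_pos: [490.6, 30.8, 147.9]
eef_rot: [-0.579, 0.406, -0.406, 0.579]
ft_force: [0.0, 0.4, 0.9]
finger_gap: 1.003
```

>>> {"fn": "carry_out", "kwargs": {
  "moves": [
    [[0, 0, 0], [0, 0, 0]],
    [[0, 0, 0], [0, 0, 0]]
  ]
}}

```text
time_s: 1.5
tool_pos: [489.8, 31.8, 147.6]
eef_rot: [0.579, -0.406, 0.405, -0.579]
ft_force: [0.4, -0.1, 0.4]
finger_gap: 0.998
```

```bash
python3 - <<'E'
from h import *
import cv2
np.set_printoptions(precision=2,suppress=True)
print(*delta([501.2,17.1,35],tool_R(CY,0,1)))
c=manip.camera_model("wrist"); im=manip.camera("wrist"); cv2.imwrite("pics/w1.png",im); print(c)
f=200/np.tan(np.radians(c["vertical_fov"])/2)
P=np.array([(6,25,50),(6,-25,50),(-6,-25,50),(-6,25,50),(60,45,20),(60,-45,20),(-60,-45,20),(-60,45,20),(-96,30,6),(-96,-30,6)],float)@Rz(CY).T+[*CAS,0]
p=P@c["R"].T+c["t"]; th=np.arctan2(np.hypot(p[:,0],p[:,1]),p[:,2]); ph=np.arctan2(p[:,1],p[:,0])
uv=np.c_[c["cx"]+f*th*np.cos(ph),c["cy"]+f*th*np.sin(ph)];print(uv)
for u in uv: cv2.circle(im,tuple(np.round(u).astype(int)),2,(0,0,255),-1)
cv2.imwrite("pics/w1m.png",im)
E
```

```text
[  11.36  -14.66 -112.58] [-0.03 -0.12  0.2 ]
{'vertical_fov': 65.70646984690485, 'cx': 318.7303077152418, 'cy': 195.81453468564234, 'R': array([[ 0.94,  0.34, -0.  ],
       [ 0.33, -0.91,  0.26],
       [ 0.09, -0.24, -0.97]]), 't': array([-470.87, -142.61,  251.95])}
[[334.21 190.92]
 [333.5  250.63]
 [318.74 250.71]
 [318.5  190.96]
 [395.16 159.87]
 [388.95 255.32]
 [261.29 256.  ]
 [255.42 160.13]
 [221.71 174.79]
 [227.06 235.03]]
```

View pics/w1m.png

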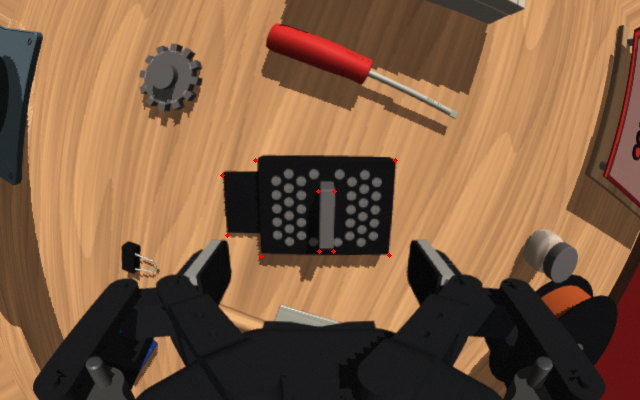

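The wrist view confirms the target. The tongue is at (240,203) and the fin at (327,215), and the predicted corners lie within about 4 px. Descending next.

>>> {"fn": "carry_out", "kwargs": {
  "moves": [
    [[4, -5, 0], [0, 0, 0.2]],
    [[4, -5, 0], [0, 0, 0]],
    [[3.4, -4.7, -10], [0, 0, 0]],
    [[0, 0, -20], [0, 0, 0]],
    [[0, 0, -20], [0, 0, 0]],
    [[0, 0, -20], [0, 0, 0]],
    [[0, 0, -15], [0, 0, 0]],
    [[0, 0, -12], [0, 0, 0]],
    [[0, 0, -10], [0, 0, 0]],
    [[0, 0, -5], [0, 0, 0]],
    [[0, 0, 0], [0, 0, 0]],
    [[0, 0, 0], [0, 0, 0]]
  ]
}}

```text
time_s: 2.75
tool_pos: [501.9, 18.0, 36.8]
eef_rot: [-0.58, 0.404, -0.404, 0.581]
ft_force: [-1.1, 0.2, -0.3]
finger_gap: 0.999
```

```bash
python3 - <<'E'
from h import *
import cv2
np.set_printoptions(precision=2,suppress=True)
print(*delta([501.2,17.1,35],tool_R(CY,0,1)),manip.observe()["ft_force"])
cv2.imwrite("pics/w2.png",manip.camera("wrist"))
E
```

```text
[-0.7  -0.86 -1.75] [ 0.01  0.05 -0.14] [-1.05  0.15 -0.3 ]
```

View pics/w2.png

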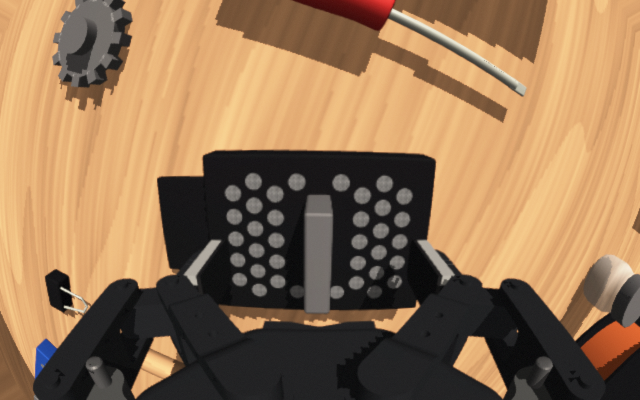

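The fin, at (318,255), is centred between the fingers at about (205,262) and (432,262). Closing.

>>> {"fn": "carry_out", "kwargs": {
  "moves": [
    [[0, 0, -1], [0, 0, 0]],
    [[0, 0, 0], [0, 0, 0]],
    [[0, 0, 0], [0, 0, 0]],
    [[0, 0, 0], [0, 0, 0]],
    [[0, 0, 0], [0, 0, 0]],
    [[0, 0, 0], [0, 0, 0]],
    [[0, 0, 0], [0, 0, 0]],
    [[0, 0, 0], [0, 0, 0]]
  ],
  "jaw": 0,
  "force": 70
}}

```text
time_s: 3.6
tool_pos: [501.7, 18.0, 35.7]
eef_rot: [-0.58, 0.404, -0.404, 0.58]
ft_force: [-0.0, 0.5, 4.5]
finger_gap: 0.127
```

>>> {"fn": "carry_out", "kwargs": {
  "moves": [
    [[0, 0, 0], [0, 0, 0]],
    [[0, 0, 0], [0, 0, 0]]
  ]
}}

```text
time_s: 3.8
tool_pos: [501.7, 18.0, 35.6]
eef_rot: [-0.58, 0.404, -0.404, 0.58]
ft_force: [-0.6, -0.1, 5.0]
finger_gap: 0.123
```

>>> {"fn": "carry_out", "kwargs": {
  "moves": [
    [[0, 0, 5], [0, 0, 0]],
    [[0, 0, 10], [0, 0, 0]],
    [[0, 0, 20], [0, 0, 0]],
    [[0, 0, 25], [0, 0, 0]],
    [[0, 0, 25], [0, 0, 0]],
    [[0, 0, 25], [0, 0, 0]],
    [[0, 0, 15], [0, 0, 0]],
    [[0, 0, 5], [0, 0, 0]],
    [[0, 0, 0], [0, 0, 0]],
    [[0, 0, 0], [0, 0, 0]]
  ]
}}

```text
time_s: 4.8
tool_pos: [500.7, 18.2, 164.5]
eef_rot: [0.581, -0.404, 0.403, -0.58]
ft_force: [-0.4, 0.4, -3.8]
finger_gap: 0.125
```

```bash
cat > tgt.py <<'E'
from h import *
np.set_printoptions(precision=2,suppress=True)
GZ=35.6
def goal(tipx,tipz,deg,yoff=0,gx=0,gy=0,gz=GZ,yaw=BY):
    "TCP pose for wanted tip (box x,z), tilt; (gx,gy,gz)=TCP in cassette frame"
    t=np.radians(deg); B=Ro.from_euler("z",yaw)*Ro.from_euler("y",-t)
    tip=np.array([*BOX,0])+Ro.from_euler("z",BY).apply([tipx,yoff,tipz])
    return tip+B.apply([96+gx,gy,gz]), tool_R(yaw,t,1)
E
python3 - <<'E'
from tgt import *
import cv2
print(manip.observe()["tool_pos"],manip.observe()["ft_force"])
for g in((-50,110,25),(-50,46,25),(-78,44,25),(-78,40,0)): print(g,goal(*g)[0],*delta(*goal(*g)))
cv2.imwrite("pics/s3.png",manip.camera("side"));cv2.imwrite("pics/t3.png",manip.camera("top"))
E
```

```text
[500.72  18.15 164.52] [-0.43  0.38 -3.81]
(-50, 110, 25) [511.98 296.59 182.84] [ 11.26 278.44  18.31] [  6.34 -24.31 -11.03]
(-50, 46, 25) [511.98 296.59 118.84] [ 11.26 278.44 -45.69] [  6.34 -24.31 -11.03]
(-78, 44, 25) [484.34 292.14 116.84] [-16.38 273.99 -47.69] [  6.34 -24.31 -11.03]
(-78, 40, 0) [508.07 295.96  75.6 ] [  7.35 277.81 -88.92] [ -0.03  -0.1  -11.2 ]
```

View pics/s3.png

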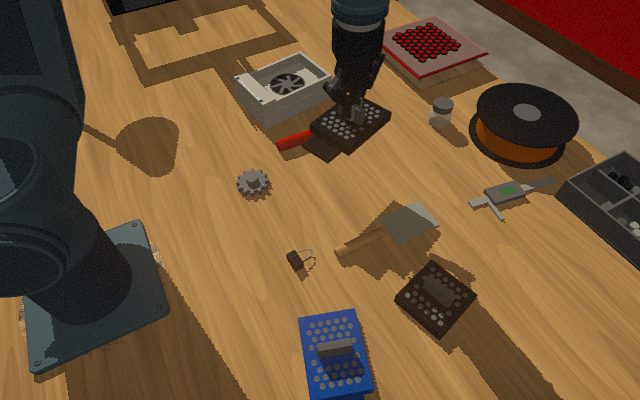

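The long cassette hangs level in the gripper at (350,125), and nothing else has moved. Moving it to the box while tilting.

>>> {"fn": "carry_out", "kwargs": {
  "moves": [
    [[1.1, 15, 4], [0.45, -1.75, -0.8]],
    [[1.1, 25, 4], [0.55, -2.05, -0.93]],
    [[1.1, 28, 4], [0.55, -2.05, -0.93]],
    [[1.1, 28, 4], [0.55, -2.05, -0.93]],
    [[1.1, 28, 4], [0.55, -2.05, -0.93]],
    [[1.1, 28, 4], [0.55, -2.05, -0.93]],
    [[1.1, 28, 4], [0.55, -2.05, -0.93]],
    [[1.1, 28, 4], [0.55, -2.05, -0.93]],
    [[1.1, 28, 4], [0.55, -2.05, -0.93]],
    [[1.1, 20, 2], [0.55, -2.05, -0.93]],
    [[0.5, 14, 2], [0.55, -2.05, -0.93]],
    [[0, 8, 0], [0.5, -2.05, -0.93]]
  ]
}}

```text
time_s: 6.1
tool_pos: [511.8, 298.0, 205.1]
eef_rot: [-0.407, 0.349, -0.547, 0.643]
ft_force: [0.5, 0.4, -3.3]
finger_gap: 0.127
```

>>> {"fn": "carry_out", "kwargs": {
  "moves": [
    [[0, 0, 0], [0, 0, 0]],
    [[0, 0, 0], [0, 0, 0]]
  ]
}}

```text
time_s: 6.3
tool_pos: [511.8, 296.3, 204.7]
eef_rot: [-0.409, 0.349, -0.546, 0.642]
ft_force: [0.7, -0.5, -3.1]
finger_gap: 0.125
```

```bash
python3 - <<'E'
from tgt import *
import cv2
print(manip.observe()["tool_pos"],manip.observe()["ft_force"])
for g in((-50,110,25),(-50,46,25),(-78,44,25)): print(g,*delta(*goal(*g)))
c=manip.camera_model("wrist")
for n in("side","top","wrist"): cv2.imwrite(f"pics/{n}4.png",manip.camera(n))
a=cv2.imread("pics/side4.png")[20:220,180:430];b=cv2.imread("pics/top4.png")[90:240,130:300]
cv2.imwrite("pics/s4c.png",cv2.resize(a,None,fx=3,fy=3,interpolation=2));cv2.imwrite("pics/t4c.png",cv2.resize(b,None,fx=4,fy=4,interpolation=2)[:600])
E
```

```text
[511.8  296.3  204.69] [ 0.66 -0.55 -3.15]
(-50, 110, 25) [  0.18   0.29 -21.85] [-0.05 -0.04 -0.08]
(-50, 46, 25) [  0.18   0.29 -85.85] [-0.05 -0.04 -0.08]
(-78, 44, 25) [-27.47  -4.16 -87.85] [-0.05 -0.04 -0.08]
```

View pics/s4c.png

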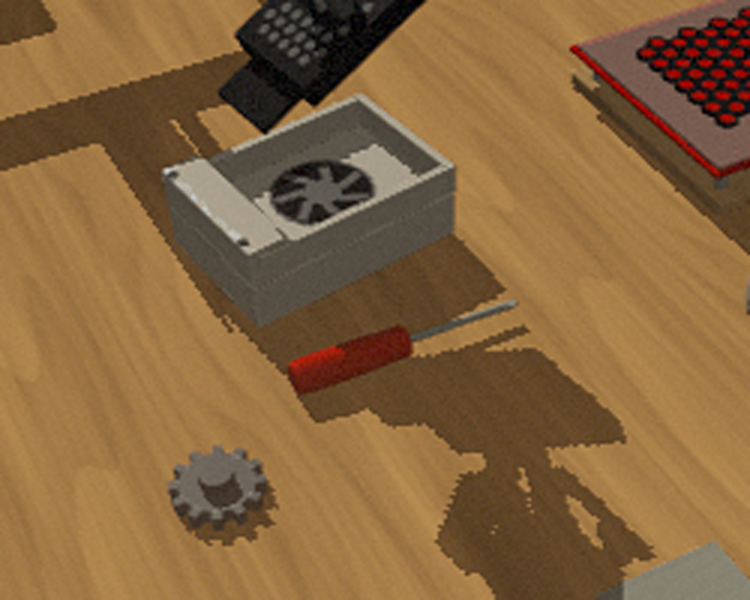

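View pics/wrist4.png

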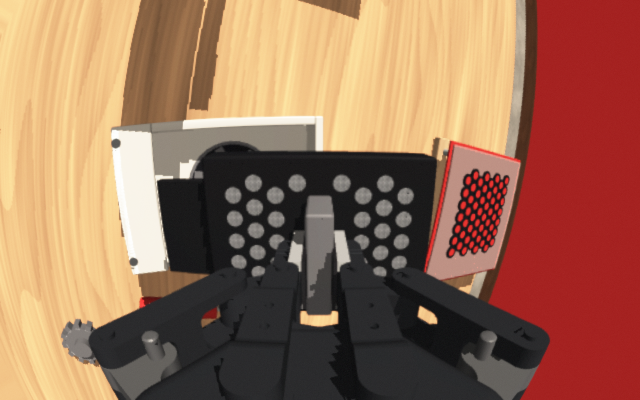

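View pics/t4c.png

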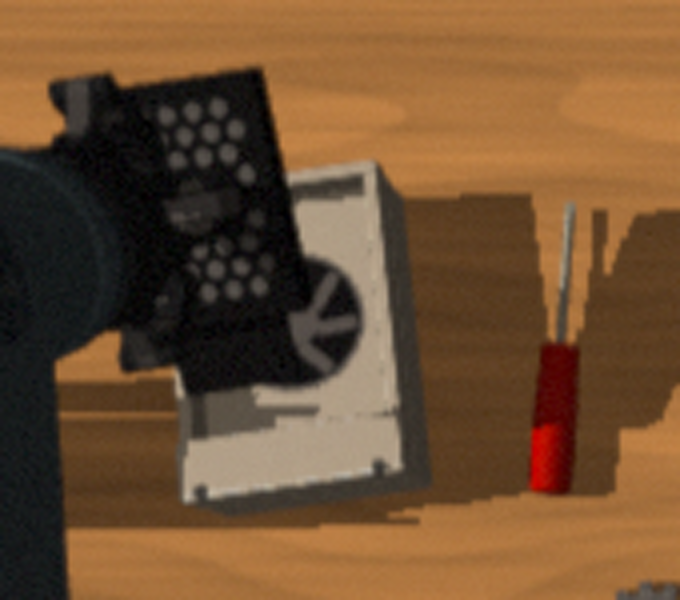

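```bash
cat >> tgt.py <<'E'
def fish(P,c):
    f=200/np.tan(np.radians(c["vertical_fov"])/2)
    p=P@c["R"].T+c["t"]; th=np.arctan2(np.hypot(p[:,0],p[:,1]),p[:,2]); ph=np.arctan2(p[:,1],p[:,0])
    return np.c_[c["cx"]+f*th*np.cos(ph),c["cy"]+f*th*np.sin(ph)]
E
python3 - <<'E'
from tgt import *
import cv2
c=manip.camera_model("wrist");o=manip.observe()
B=Ro.from_quat(o["eef_rot"])*tool_R(0,0,1).inv()
P=np.array([(-60,45,20),(60,45,20),(-96,-30,6),(-96,30,6)],float);U=np.array([(203,152),(436,155),(167,272),(160,179)])
pose=lambda g,P:o["tool_pos"]+B.apply(P-[g[0],g[1],GZ])
s=least_squares(lambda g:(fish(pose(g,P),c)-U).ravel(),[0,0]);print("g",s.x,s.fun.reshape(-1,2))
Q=np.array([(-93,63,71),(-93,-63,71),(93,63,64),(-59,63,71)],float);V=np.array([(113,130),(136,274),(323,117),(152,124)])
W=lambda p:Q@Rz(p[2]).T+[p[0],p[1],0]
s=least_squares(lambda p:(fish(W(p),c)-V).ravel(),[490,293,.16],x_scale=[10,10,.1]);print("box",s.x,s.fun.reshape(-1,2))
E
```

```text
g [-0.69 -1.85] [[-2.55  2.23]
 [ 3.37 -0.75]
 [ 3.47 -1.54]
 [-4.04 -0.21]]
box [492.75 292.9    0.16] [[-1.19 -1.2 ]
 [-0.76  2.16]
 [ 1.76 -0.76]
 [ 0.51  0.34]]
```

The wrist fit agrees with the plan to within 2–3 mm, both for the cassette in the hand and for the box. Lowering the tongue beside the lip.

>>> {"fn": "carry_out", "kwargs": {
  "moves": [
    [[3, 0.5, -5], [0, 0, 0]],
    [[0, 0, -12], [0, 0, 0]],
    [[0, 0, -14], [0, 0, 0]],
    [[0, 0, -14], [0, 0, 0]],
    [[0, 0, -12], [0, 0, 0]],
    [[0, 0, -12], [0, 0, 0]],
    [[0, 0, -9], [0, 0, 0]],
    [[0, 0, -5], [0, 0, 0]],
    [[0, 0, -2.5], [0, 0, 0]],
    [[0, 0, 0], [0, 0, 0]],
    [[0, 0, 0], [0, 0, 0]]
  ]
}}

```text
time_s: 7.55
tool_pos: [516.4, 296.7, 120.4]
eef_rot: [-0.408, 0.348, -0.547, 0.643]
ft_force: [-0.4, 0.0, -2.4]
finger_gap: 0.127
```

```bash
python3 - <<'E'
from tgt import *
import cv2
print(manip.observe()["tool_pos"],manip.observe()["ft_force"])
for g in((-47,46,25),(-77,44,25)): print(g,*delta(*goal(*g)))
for n in("side","wrist"): cv2.imwrite(f"pics/{n}5.png",manip.camera(n))
a=cv2.imread("pics/side5.png")[20:170,200:400]
cv2.imwrite("pics/s5c.png",cv2.resize(a,None,fx=4,fy=4,interpolation=2))
E
```

```text
[516.36 296.69 120.4 ] [-0.36  0.04 -2.45]
(-47, 46, 25) [-1.41  0.37 -1.56] [-0.1   0.15 -0.01]
(-77, 44, 25) [-31.03  -4.39  -3.56] [-0.1   0.15 -0.01]
```

View pics/s5c.png

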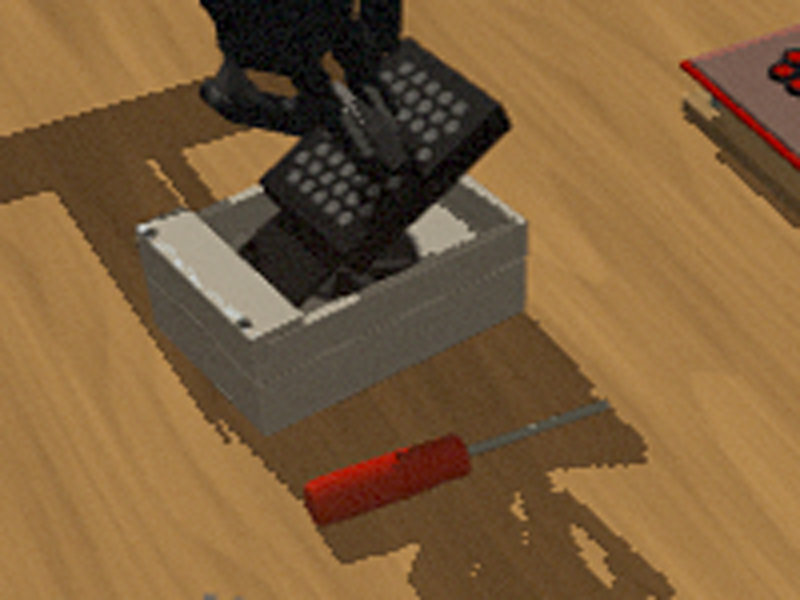

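View pics/wrist5.png

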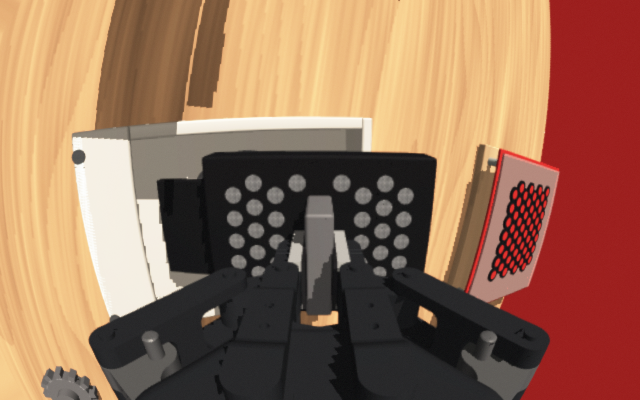

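The tongue tip is inside the box, just past the lip edge: side crop (255,255), wrist (160,225). The force is only the cassette's weight. Sliding it under the lip.

>>> {"fn": "carry_out", "kwargs": {
  "moves": [
    [[-3, -0.5, -0.5], [0, 0, 0]],
    [[-4, -0.6, -0.5], [0, 0, 0]],
    [[-4, -0.6, -0.5], [0, 0, 0]],
    [[-4, -0.6, -0.5], [0, 0, 0]],
    [[-4, -0.6, -0.5], [0, 0, 0]],
    [[-4, -0.5, 0], [0, 0, 0]],
    [[-4, -0.5, 0], [0, 0, 0]],
    [[-3, -0.5, 0], [0, 0, 0]],
    [[-1, 0, 0], [0, 0, 0]],
    [[0, 0, 0], [0, 0, 0]],
    [[0, 0, 0], [0, 0, 0]]
  ]
}}

```text
time_s: 8.75
tool_pos: [485.2, 292.2, 117.5]
eef_rot: [-0.408, 0.348, -0.547, 0.643]
ft_force: [0.3, 0.6, -3.0]
finger_gap: 0.124
```

```bash
python3 - <<'E'
from tgt import *
import cv2
print(manip.observe()["tool_pos"],manip.observe()["ft_force"])
prev=None
print(*delta(*goal(-77,44,25)))
for d in (25,20,15,10,5,2,0):
    p,R=goal(-77,40+d*4/25,d)
    if prev: print(d,p-prev[0],np.degrees((R*prev[1].inv()).as_rotvec()))
    prev=(p,R)
for n in("side","wrist"): cv2.imwrite(f"pics/{n}6.png",manip.camera(n))
a=cv2.imread("pics/side6.png")[20:170,200:400]
cv2.imwrite("pics/s6c.png",cv2.resize(a,None,fx=4,fy=4,interpolation=2))
E
```

```text
[485.22 292.21 117.54] [ 0.32  0.62 -3.01]
[ 0.11  0.09 -0.71] [-0.08  0.12 -0.01]
20 [ 6.    0.96 -7.35] [-0.79  4.94  0.  ]
15 [ 5.41  0.87 -7.85] [-0.79  4.94  0.  ]
10 [ 4.78  0.77 -8.3 ] [-0.79  4.94 -0.  ]
5 [ 4.12  0.66 -8.7 ] [-0.79  4.94 -0.  ]
2 [ 2.14  0.34 -5.38] [-0.48  2.96  0.  ]
0 [ 1.28  0.21 -3.65] [-0.32  1.97  0.  ]
```

View pics/s6c.png

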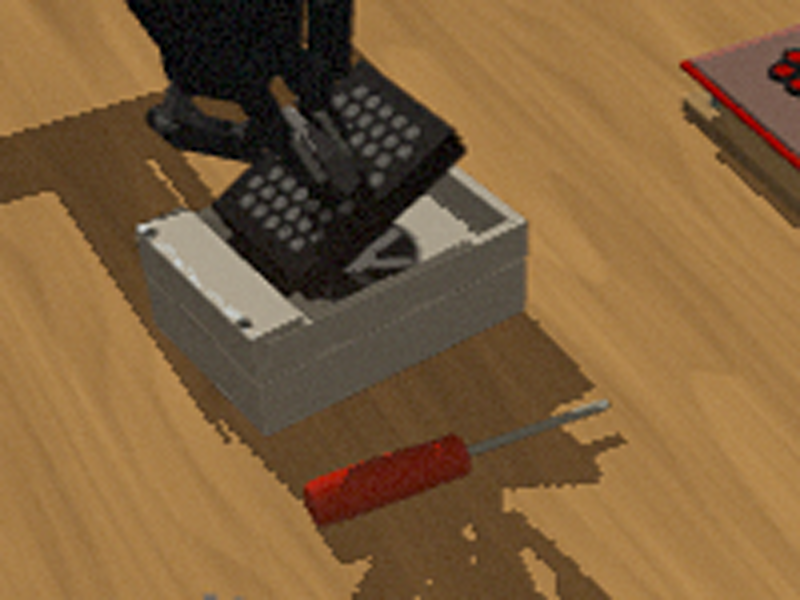

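View pics/wrist6.png

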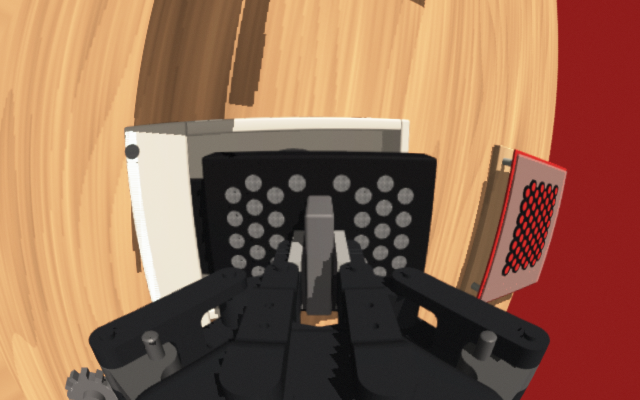

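The tongue is hidden under the lip, with the lip edge at wrist x≈190 and the body edge at x≈205, and there is no contact. Swinging down to 5° first.

>>> {"fn": "carry_out", "kwargs": {
  "moves": [
    [[3, 0.5, -3.9], [-0.4, 2.5, 0]],
    [[3, 0.5, -3.9], [-0.4, 2.5, 0]],
    [[2.7, 0.4, -4], [-0.4, 2.5, 0]],
    [[2.7, 0.4, -4], [-0.4, 2.5, 0]],
    [[2.4, 0.4, -4.2], [-0.4, 2.5, 0]],
    [[2.4, 0.4, -4.2], [-0.4, 2.5, 0]],
    [[2.1, 0.3, -4.3], [-0.4, 2.5, 0]],
    [[2.1, 0.3, -4.3], [-0.4, 2.5, 0]],
    [[0, 0, 0], [0, 0, 0]],
    [[0, 0, 0], [0, 0, 0]]
  ]
}}

```text
time_s: 9.85
tool_pos: [505.6, 295.3, 84.3]
eef_rot: [-0.514, 0.439, -0.478, 0.561]
ft_force: [0.4, 0.1, -3.4]
finger_gap: 0.127
```

```bash
python3 - <<'E'
from tgt import *
import cv2
print(manip.observe()["tool_pos"],manip.observe()["ft_force"],manip.observe()["finger_gap"])
for g in((-77,40.8,5),(-77,40.2,1.5),(-77,40,0)):print(g,*delta(*goal(*g)))
for n in("side","wrist"): cv2.imwrite(f"pics/{n}7.png",manip.camera(n))
a=cv2.imread("pics/side7.png")[20:170,200:400]
cv2.imwrite("pics/s7c.png",cv2.resize(a,None,fx=4,fy=4,interpolation=2))
E
```

```text
[505.63 295.26  84.32] [ 0.37  0.1  -3.41] 0.12699026875657482
(-77, 40.8, 5) [0.   0.31 0.31] [-0.05 -0.11  0.03]
(-77, 40.2, 1.5) [ 2.47  0.71 -6.02] [-0.6   3.34  0.04]
(-77, 40, 0) [ 3.42  0.86 -8.72] [-0.84  4.82  0.04]
```

View pics/s7c.png

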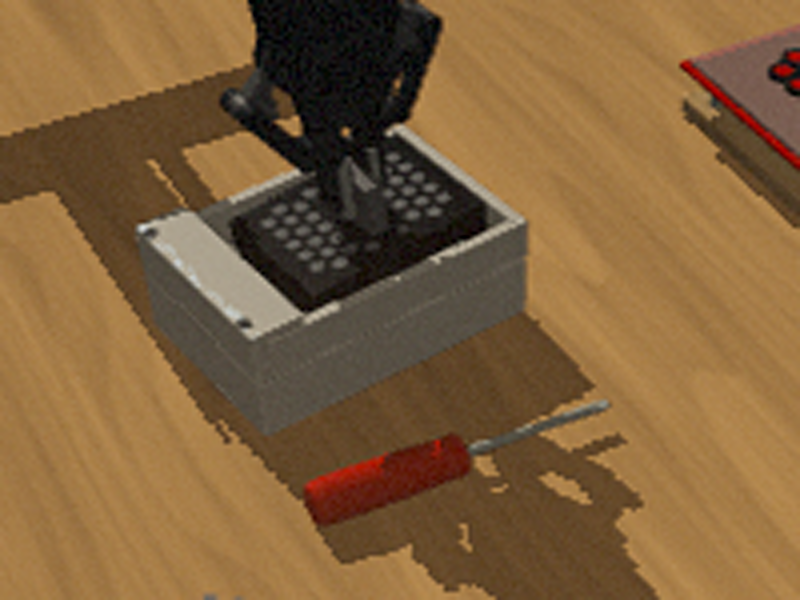

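View pics/wrist7.png

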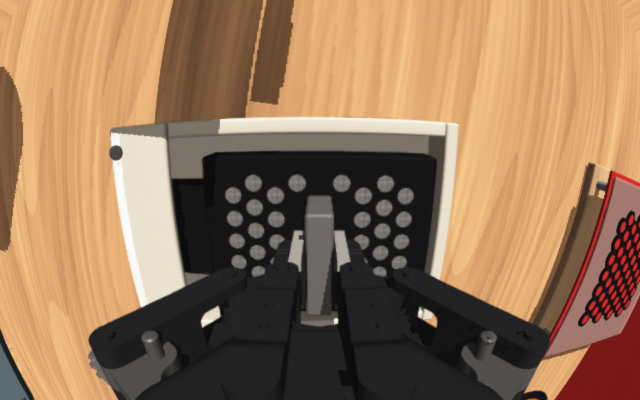

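The cassette is nearly level inside the box. It is clear of the +x wall (body edge x≈436, wall inner edge x≈444 in the wrist view), and the tongue is still under the lip. Swinging down the rest of the way.

>>> {"fn": "carry_out", "kwargs": {
  "moves": [
    [[1.2, 0.2, -2.8], [-0.3, 1.6, 0]],
    [[1.2, 0.2, -2.8], [-0.3, 1.6, 0]],
    [[0.6, 0.1, -1.2], [-0.15, 0.8, 0]],
    [[0.4, 0.1, -0.9], [-0.1, 0.7, 0]],
    [[0, 0, -0.5], [0, 0, 0]],
    [[0, 0, 0], [0, 0, 0]],
    [[0, 0, 0], [0, 0, 0]]
  ]
}}

```text
time_s: 10.65
tool_pos: [508.5, 295.9, 76.4]
eef_rot: [-0.538, 0.458, -0.459, 0.539]
ft_force: [-0.9, -0.4, -2.4]
finger_gap: 0.129
```

```bash
python3 - <<'E'
from tgt import *
print(manip.observe()["tool_pos"],manip.observe()["ft_force"],manip.observe()["moment"])
print(*delta(*goal(-77,40,0)))
E
```

```text
[508.53 295.94  76.44] [-0.86 -0.35 -2.44] [ 0.01 -0.04  0.  ]
[ 0.53  0.18 -0.84] [0.01 0.09 0.01]
```

Not quite in contact yet, so I'll lower it gently until the force changes.

>>> {"fn": "carry_out", "kwargs": {
  "moves": [
    [[0, 0, -0.6], [0, 0, 0]],
    [[0, 0, -0.6], [0, 0, 0]],
    [[0, 0, 0], [0, 0, 0]],
    [[0, 0, 0], [0, 0, 0]]
  ]
}}

```text
time_s: 11.05
tool_pos: [508.7, 295.9, 75.7]
eef_rot: [-0.538, 0.458, -0.459, 0.539]
ft_force: [-2.4, -1.0, 4.0]
finger_gap: 0.125
```

It is resting on the floor, with the force changed from −3 N to +4 N. Releasing with a half opening.

>>> {"fn": "carry_out", "kwargs": {
  "moves": [
    [[0, 0, 0], [0, 0, 0]],
    [[0, 0, 0], [0, 0, 0]],
    [[0, 0, 0], [0, 0, 0]],
    [[0, 0, 0], [0, 0, 0]],
    [[0, 0, 0], [0, 0, 0]],
    [[0, 0, 0], [0, 0, 0]]
  ],
  "jaw": 0.5
}}

```text
time_s: 11.65
tool_pos: [508.8, 295.9, 75.1]
eef_rot: [-0.538, 0.458, -0.459, 0.538]
ft_force: [0.7, -0.0, 0.7]
finger_gap: 0.501
```

>>> {"fn": "carry_out", "kwargs": {
  "moves": [
    [[0, 0, 5], [0, 0, 0]],
    [[0, 0, 10], [0, 0, 0]],
    [[0, 0, 20], [0, 0, 0]],
    [[0, 0, 30], [0, 0, 0]],
    [[0, 0, 30], [0, 0, 0]],
    [[0, 0, 30], [0, 0, 0]],
    [[0, 0, 20], [0, 0, 0]],
    [[0, 0, 0], [0, 0, 0]],
    [[0, 0, 0], [0, 0, 0]]
  ]
}}

```text
time_s: 12.55
tool_pos: [508.8, 296.0, 220.8]
eef_rot: [-0.538, 0.458, -0.459, 0.539]
ft_force: [0.7, 0.2, -0.7]
finger_gap: 0.495
```

```bash
python3 - <<'E'
from tgt import *
import cv2
o=manip.observe();print(o["tool_pos"],o["ft_force"],o["finger_gap"])
c=manip.camera_model("wrist")
for n in("side","wrist"): cv2.imwrite(f"pics/{n}8.png",manip.camera(n))
im=cv2.imread("pics/wrist8.png")
P=np.array([(-60,45,20),(60,45,20),(60,-45,20),(-60,-45,20),(6,25,50),(-6,-25,50)],float)+[19,1.8,40]
Q=np.array([(-59,55,71),(85,55,64),(85,-55,64),(-59,-55,71)],float)
for pts,col in((P,(0,0,255)),(Q,(0,255,0))):
    for u in fish(pts@Rz(BY).T+[*BOX,0],c): cv2.circle(im,tuple(np.round(u).astype(int)),2,col,-1)
cv2.imwrite("pics/w8m.png",im)
a=cv2.imread("pics/side8.png")[20:170,200:400]
cv2.imwrite("pics/s8c.png",cv2.resize(a,None,fx=4,fy=4,interpolation=2))
E
```

```text
[508.81 295.97 220.82] [ 0.68  0.23 -0.69] 0.49496239566828354
```

View pics/s8c.png

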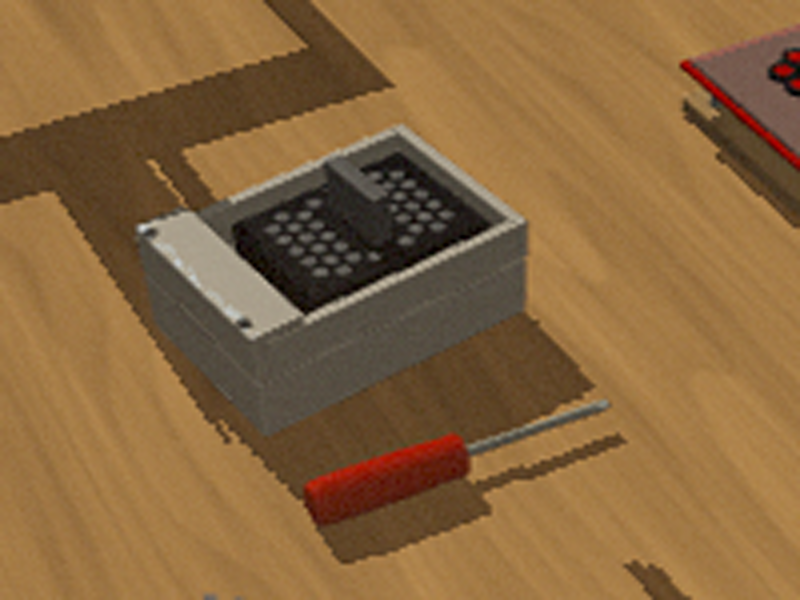

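View pics/w8m.png

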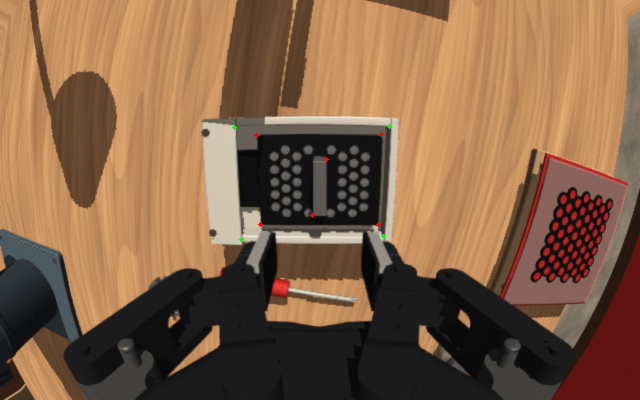

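View pics/side8.png

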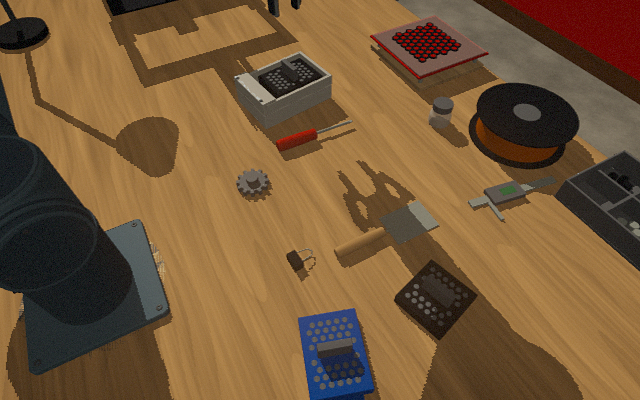

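The cassette lies flat in the box. Its corners in the wrist view match the seated model (origin x≈+19) within about 2 px, and the tongue runs under the lip at x≈240. The short cassette (435,298) and the blue one have not moved, and the gripper is clear.

```bash
python3 -c "
from plant import manip
print(manip.sign_off())"
```

```text
the job is handed in; nothing more can be done
None
```

The long cassette is seated in the filter box and the job is handed in, at about 12.7 s of the 45 s allowed. No verdict was reported, so everything below is from my own checks.

**What I did:** I gripped the cassette by its fin and tilted it 25°. I then slid the tongue under the lip and swung the other end down to level. I opened the gripper only once the wrist force showed the cassette resting on the floor (about −3 N to +4 N), then backed the tool up to 221 mm.

**Last checks:**
- **Seating:** In the final wrist picture the cassette's corners match a flat, seated cassette within a few pixels. That puts its origin at about box x +19 mm and y +2 mm, with about 18 mm of tongue under the lip.
- **Surroundings:** The gripper was clear of everything, and the short and blue cassettes look unmoved in the side picture.
- **Disagreement:** The wrist camera put the box about 2.4 mm further along x than the two fixed cameras did. That is within the room available, and I aimed mid-range to allow for it.

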